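# Clear the bench, flip the shield's stand down and hold the shield upright

### The job

The amber bench shield is parked leaning on the thermal cycler with its red stand folded up. First throw both crumpled paper wads lying in front of it into the yellow waste bin so that the stand has clear bench, then flip the stand all the way down past its spring's dead centre so that it stays down; after that take the shield by its blue top grip, bring it upright off the cycler with both feet staying where they stand on the bench, and finish still gripping it, holding it steadily upright so that its feet can be fastened. Leave the tube rack, the bottle and the tip box alone.

Things in the scene. Friction and masses are not known exactly. Their poses are not given: they have to be found in the camera images.
- cycler: Thermal cycler, a cream instrument, lid open, fixed. Body 280 mm (own x) by 360 mm (own y), 190 mm high; the open lid, 300 mm behind the front face, stands to 430 mm. Origin on the bench under the middle of its front face, which looks along its own -y, to the wads. The shield leans on the top front edge.
- shield: Loose frame of 16 mm tube, 296 mm wide (x), 272 high (z), 5 mm amber panel, two round rubber feet at x = -140, +140 mm; 0.85 kg; cannot stand alone. Origin on the bench midway between the feet; z vertical when upright. Starts leaning 0.26 rad, top towards the cycler (own +y; roll -0.26). Turn it upright about its feet. Stand down and let go, it would lie over on the stand, 0.14 rad towards own -y.
- shield_rail (a point): Middle of the top rail's blue grip: a round bar 20 mm thick, 120 mm long along the shield's x, its centre line 262 mm up the shield's z from its origin. Nothing lies under it for 45 mm (then a 14 mm cross tube, centre line at 210 mm).
- leg (a joint): Red stand's turn, rad: 0 folded (leg level along the shield's x), 1.66 fully down on its stop. Over-centre spring: below 0.75 it springs back to 0, above 0.9 it snaps to 1.66 and stays. Starting it takes about 2 N at the foot, falling to 0 at the centre. At a turn q the foot is at 130 mm x (cos q, -0.5 sin q, -0.866 sin q) from the hub in the shield's axes: it swings down and away from the panel.
- leg_hub (a point): Centre of the stand's hub (steel disc, 32 mm), at x = -50, y = -35, z = 135.5 mm in the shield's frame, on the side away from the cycler.
- leg_foot (a point): Centre of the black rubber foot of the stand, 130 mm from the hub; foot 18 mm thick, red leg 12 mm thick. Folded: x = 80, y = -35, z = 135.5 mm in the shield's frame, about 26 mm clear of the panel, free above and below. Fully down with the shield upright, it hangs about 14 mm clear of the bench.
- wad1_center (a point): Middle (23 mm above its underside) of a crumpled white paper wad, 40 to 50 mm across, 12 g, lying on the bench in front of the shield.
- wad2_center (a point): Middle (23 mm above its underside) of the other paper wad, of the same size.
- bin: Yellow open waste bin, 150 x 150 mm and 130 mm high, walls 5 mm, fixed; origin under its centre on the bench.
- rack: Purple tube rack with clear tube strips, 126 x 86 mm, 39 mm high, loose; origin under its centre. To be left alone.
- reagent: Amber bottle with a blue cap, 58 mm across, about 130 mm high, loose; origin under its centre. To be left alone.
- tipbox: Blue pipette-tip box with a clear lid, 85 x 118 mm, 62 mm high, loose; origin under its centre. To be left alone.

How it is judged (in metres and radians):
On the way, in this order (a step that is already met when the one before it is completed fails the run):
1. both paper wads are in the bin (x of wad1_center in the frame of bin between -0.07 and 0.07 m and y of wad1_center in the frame of bin between -0.07 and 0.07 m and z of each of wad1_center, wad2_center in the frame of bin below 0.11 m and x of wad2_center in the frame of bin between -0.07 and 0.07 m and y of wad2_center in the frame of bin between -0.07 and 0.07 m), for 0.2 s.
2. the stand is fully down (value of joint leg above 1.5 rad), for 0.3 s.
At the end, for the whole second after the job is handed in: Both wads in the bin; stand down (over 1.5 rad); shield within 0.07 rad of upright, feet on the bench (within 8 mm) and within 30 mm of where they stood, clear of the cycler, at rest, its blue grip still gripped (over 2 N, within 80 mm of the middle) (all of step 1 and value of joint leg above 1.5 rad and angle between shield's own z axis and vertical below 0.07 rad and contact force between the fingers and shield above 2 N and distance between the grasp point and shield_rail below 0.08 m and contact force between shield and cycler below 0.2 N and height (world z) of shield below 0.008 m and distance of shield from where it was at the start of the episode below 0.03 m and linear speed of shield below 0.02 m/s and angular speed of shield below 0.1 rad/s); the arm keeps its last pose, push and grip.
It fails at once if the shield falls over (angle between shield's own z axis and vertical above 0.5 rad).
It fails at once if the tube rack is shoved more than 30 mm or tipped (distance of rack from where it was at the start of the episode above 0.03 m or angle between rack's own z axis and vertical above 0.5 rad).
It fails at once if the bottle is shoved more than 30 mm or tipped (distance of reagent from where it was at the start of the episode above 0.03 m or angle between reagent's own z axis and vertical above 0.5 rad).
It fails at once if the tip box is shoved more than 30 mm or tipped (distance of tipbox from where it was at the start of the episode above 0.03 m or angle between tipbox's own z axis and vertical above 0.5 rad).
It also fails if it takes over 72 s, if anything falls off the work surface, if the arm or the gripper's body presses on something with over 40 N, if the wrist force passes 120 N, or if a joint passes its speed limit or range.

### The arm

A 6-joint arm with a two-finger parallel gripper is mounted at the origin on the work surface. World frame = base frame: x ahead of the robot, y to its left, z up, the work surface at z = 0. Lengths are in m, angles in degrees, forces in N, time in s.
With the tool pointing down it reaches from about 0.35 to 0.875 m from the base axis. Payload 4.2 kg.
Tool frame: the origin (TCP) lies between the finger pads; the fingertips stand 19 mm ahead of it and the grasp point (between the pads) is the TCP; z points along the fingers, y is the line along which they close (so a half turn about z gives the same grasp; the last joint's range is limited). The gripper opens to 87 mm and grips with 3 to 60 N. Pads are 19 mm wide; open, the fingers measure 117 mm over their backs; the gripper's body (75 mm by 190 mm) begins 51 mm behind the grasp point.
Start: joints at [78.816, 22.042, 0.453, 0, -68.411, -14.817], TCP at [0.274, 0.562, 0.242] pointing down, gripper open.
Joint ranges: [-179.83, 179.83], [-69.29, 118.12], [-61.27, 80.66], [-181.25, 117.63], [-171.15, -9.14], [-177.46, 177.46]. Speed limits (degrees/s): [159.86, 159.86, 180, 180, 180, 180].

### API

Orientations are given as a 3x3 rotation matrix whose columns are the frame's x, y, z axes.
In Python, from station import r gives the robot as it stands.
- The arm moves only by the tool drive_tool, never from a script. Its argument "steps" is one flat list of numbers, 7 for each row, row after row: the turn, a rotation vector about the tool's x, y, z in rad, then the shift along the tool's x, y, z in m, then the opening, from 0 (shut) to 1 (fully open). A call has 1 to 10 rows; each row shifts and turns the commanded pose from where the row before left it, along the tool's axes as they then stand; what a row does not reach is not made up. A row lasts 1/12 s, in which the tool goes at most 41.7 mm and 7.16 degrees, less where a joint would pass 70% of its speed; a pose out of reach is approached as far as the arm can. A call is refused whole if a number of a shift passes 0.0417 or a number of a turn 0.125, either way. A call with a gripper value outside its range is refused whole. The fingers move at their own pace and stop on an object; the grip force is fixed at half the most. Time passes only in rows, so rows that do not move let the fingers close. It gives the time, the measured TCP pose, the force, the opening and the grip force at its end, in the units of the state.
- r.sense(): the state, without advancing time (a new reading comes with each control period).
- r.capture(name): name is "scene" or "top" or "wrist"; returns the picture (384x512x3 uint8, blue, green, red); there is no depth.
- r.camera_params(name): a dict with "camera_matrix" (3x3 intrinsics, pixels), "k1" (the pictures are not rectified: a ray, as slopes to the right and down, at radius r is drawn at 1 + k1 r^2 times it, then the intrinsics apply), "extrinsics" (4x4, takes a point from world to camera coordinates). Camera axes: x right, y down, z forward; pixel columns grow to the right and rows downward; lengths in m; the calibration is good to about 2 mm. A picture is of the moment at which its call begins: read the wrist's pose just before it. camera_params takes no time and is no camera call; for the wrist camera it gives the pose at the moment of the call.
- r.finish_job(): hands the job in; it is judged then, once.
The state is a dict: "time_s": time; "joints": joint angles; "joint_velocities": joint speeds; "effort": joint torques, N m; "tcp_pos": TCP position; "ee_rot": TCP orientation; "wrist_force": force on the tool from outside, world axes, zero at the start; "moment": the same for the moment, N m; "gripper_width": opening from 0.0 (shut) to 1.0 (fully open); "gripper_force": force on a finger pad.
Only numpy, scipy, OpenCV 4.12 (cv2) and the standard library are available. Lean on these libraries where they do the work, as an engineer would, in place of code of your own. Each camera call takes 0.05 s, during which the arm holds its last target. There are 200 camera calls.

## Working session

There is one attempt and no reset: what is moved stays moved. The work goes in short steps, Python scripts to look and compute and a tool call to move; the robot and the scene stay as the last step left them, time stands still between calls to the robot, and variables do not carry over. Pictures are saved under pics/ and viewed, at most 10 in all, crops included, and the job is handed in when it is done.

Besides the shell and the picture viewer there is one more tool, called as name(argument=value, ...), one argument or row to a line, values as JSON. drive_tool: Moves the arm, as the interface text tells. Its arguments: {"type":"object","properties":{"steps":{"type":"array"}},"required":["steps"]}

```bash
ls; mkdir -p pics; python3 - <<'E'
from station import r
import cv2,numpy as np
for n in("scene","top"):
    cv2.imwrite(f"pics/{n}0.png",r.capture(n)); p=r.camera_params(n); print(n,p)
s=r.sense();print(s["time_s"],s["tcp_pos"],np.round(s["ee_rot"],3))
E
```

```text
pics
scene {'camera_matrix': array([[349.94162753,   0.        , 248.67854085],
       [  0.        , 349.94162753, 191.74577384],
       [  0.        ,   0.        ,   1.        ]]), 'k1': -0.038690377163827325, 'extrinsics': array([[-0.08534777,  0.99630679, -0.00940935,  0.10663369],
       [ 0.69053604,  0.05234109, -0.72140169, -0.27277709],
       [-0.7182449 , -0.06806752, -0.69245294,  1.30256076],
       [ 0.        ,  0.        ,  0.        ,  1.        ]])}
top {'camera_matrix': array([[445.66566988,   0.        , 246.26512051],
       [  0.        , 445.66566988, 198.03086445],
       [  0.        ,   0.        ,   1.        ]]), 'k1': -0.05657196265639419, 'extrinsics': array([[ 0.02410118, -0.99970139, -0.00403169, -0.05687567],
       [-0.98594945, -0.02310245, -0.16543871,  0.57508005],
       [ 0.16529617,  0.00796231, -0.98621183,  0.93042247],
       [ 0.        ,  0.        ,  0.        ,  1.        ]])}
0.1 [0.27374359 0.56130026 0.24057988] [[ 0.899 -0.439 -0.001]
 [-0.439 -0.899 -0.002]
 [ 0.     0.002 -1.   ]]
```

View pics/scene0.png

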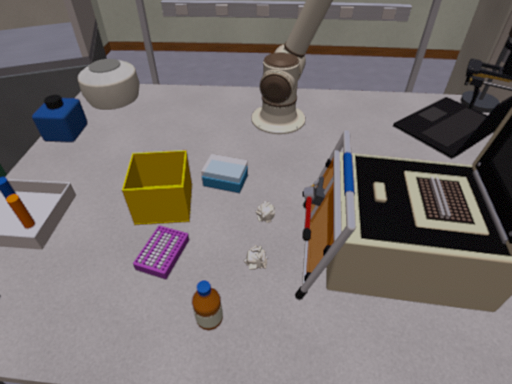

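View pics/top0.png

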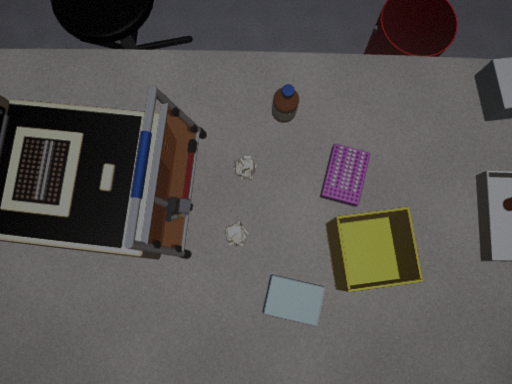

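Scene: the cycler and shield are at +y. The blue grip is near top (141,165), the red stand near (188,175), the wads at top (245,167) and (236,234), and the bin rim corners at (337,220), (408,209), (420,284) and (348,291). The tip box is at (294,300), the rack at (346,175) and the bottle at (286,100).

```bash
cat > h.py <<'E'
from station import r
import cv2,numpy as np
def ray(n,uv,p=None):
    p=p or r.camera_params(n);K=p["camera_matrix"];E=p["extrinsics"]
    d=np.array([(uv[0]-K[0,2])/K[0,0],(uv[1]-K[1,2])/K[1,1]]);u=d.copy()
    for _ in range(10):u=d/(1+p["k1"]*(u@u))
    R=E[:3,:3];return -R.T@E[:3,3],R.T@np.array([*u,1])
def plane(n,uv,z,p=None):
    o,d=ray(n,uv,p);return o+d*(z-o[2])/d[2]
def tri(a,b):
    (o1,d1),(o2,d2)=a,b
    t=np.linalg.lstsq(np.c_[d1,-d2],o2-o1,rcond=None)[0]
    p,q=o1+t[0]*d1,o2+t[1]*d2
    return (p+q)/2,np.linalg.norm(p-q)
def proj(n,X,p=None):
    p=p or r.camera_params(n);E=p["extrinsics"];K=p["camera_matrix"]
    c=E[:3,:3]@np.asarray(X)+E[:3,3];u=c[:2]/c[2];u=u*(1+p["k1"]*(u@u));return K[:2,:2]@u+K[:2,2]
def blob(m,amin=30):
    n,l,s,c=cv2.connectedComponentsWithStats(m.astype(np.uint8))
    return [(tuple(np.round(c[i],1)),s[i,4],tuple(s[i,:4])) for i in range(1,n) if s[i,4]>=amin]
E
cat > a.py <<'E'
from h import *
np.set_printoptions(precision=4,suppress=True)
T=cv2.imread("pics/top0.png");S=cv2.imread("pics/scene0.png")
for n,uv,z in[("w1",(245,167),.023),("w2",(236,234),.023),("w1s",(265,211),.023)]:
    print(n,plane("top" if n[-1]!="s" else "scene",uv,z))
for c in[(337,220),(408,209),(420,284),(348,291)]:print("bin",plane("top",c,.13))
for c in[(267,276),(323,284),(318,324),(265,312)]:print("tip",plane("top",c,.062))
for c in[(336,145),(370,153),(358,205),(322,197)]:print("rack",plane("top",c,.039))
print("bottlecap",plane("top",(288,91),.13))
for n,I in(("top",T),("scene",S)):
    H=cv2.cvtColor(I,cv2.COLOR_BGR2HSV)
    b=(abs(H[...,0].astype(int)-112)<12)&(H[...,1]>150)&(H[...,2]>60)
    rd=((H[...,0]<5)|(H[...,0]>174))&(H[...,1]>170)&(H[...,2]>60)
    print(n,"blue",blob(b),"red",blob(rd,20))
print("foot",plane("top",(203,134),.008),plane("top",(187,254),.008),plane("scene",(299,294),.008))
cv2.imwrite("pics/crop0.png",np.hstack([cv2.resize(T[80:270,120:260],None,fx=3,fy=3,interpolation=2),cv2.resize(S[130:310,280:370],(285,570),interpolation=2)]))
E
python3 a.py
```

```text
w1 [ 0.652  -0.0384  0.023 ]
w2 [ 0.4989 -0.0221  0.023 ]
w1s [ 0.4949 -0.0207  0.023 ]
bin [ 0.5223 -0.2259  0.13  ]
bin [ 0.5477 -0.3697  0.13  ]
bin [ 0.3994 -0.3889  0.13  ]
bin [ 0.3835 -0.2465  0.13  ]
tip [ 0.4086 -0.0909  0.062 ]
tip [ 0.3946 -0.2089  0.062 ]
tip [ 0.3124 -0.1985  0.062 ]
tip [ 0.3344 -0.0881  0.062 ]
rack [ 0.7043 -0.2434  0.039 ]
rack [ 0.6876 -0.3204  0.039 ]
rack [ 0.5679 -0.2909  0.039 ]
rack [ 0.584 -0.211  0.039]
bottlecap [ 0.7923 -0.126   0.13  ]
top blue [((np.float64(287.7), np.float64(89.9)), np.int32(101), (np.int32(282), np.int32(85), np.int32(12), np.int32(11))), ((np.float64(140.5), np.float64(163.6)), np.int32(595), (np.int32(132), np.int32(131), np.int32(19), np.int32(66)))] red [((np.float64(391.0), np.float64(33.3)), np.int32(122), (np.int32(380), np.int32(0), np.int32(35), np.int32(55))), ((np.float64(446.4), np.float64(40.3)), np.int32(67), (np.int32(428), np.int32(13), np.int32(29), np.int32(43))), ((np.float64(187.7), np.float64(174.4)), np.int32(175), (np.int32(183), np.int32(153), np.int32(10), np.int32(45)))]
scene blue [((np.float64(54.9), np.float64(120.5)), np.int32(1217), (np.int32(32), np.int32(98), np.int32(47), np.int32(43))), ((np.float64(347.9), np.float64(172.1)), np.int32(303), (np.int32(344), np.int32(153), np.int32(10), np.int32(39))), ((np.float64(224.5), np.float64(183.5)), np.int32(318), (np.int32(203), np.int32(169), np.int32(44), np.int32(23))), ((np.float64(4.0), np.float64(186.1)), np.int32(135), (np.int32(0), np.int32(176), np.int32(12), np.int32(21))), ((np.float64(203.4), np.float64(287.8)), np.int32(151), (np.int32(197), np.int32(281), np.int32(13), np.int32(15)))] red [((np.float64(307.9), np.float64(211.3)), np.int32(134), (np.int32(305), np.int32(197), np.int32(7), np.int32(32)))]
foot [0.7329 0.0623 0.008 ] [0.4525 0.087  0.008 ] [0.7259 0.067  0.008 ]
```

View pics/crop0.png

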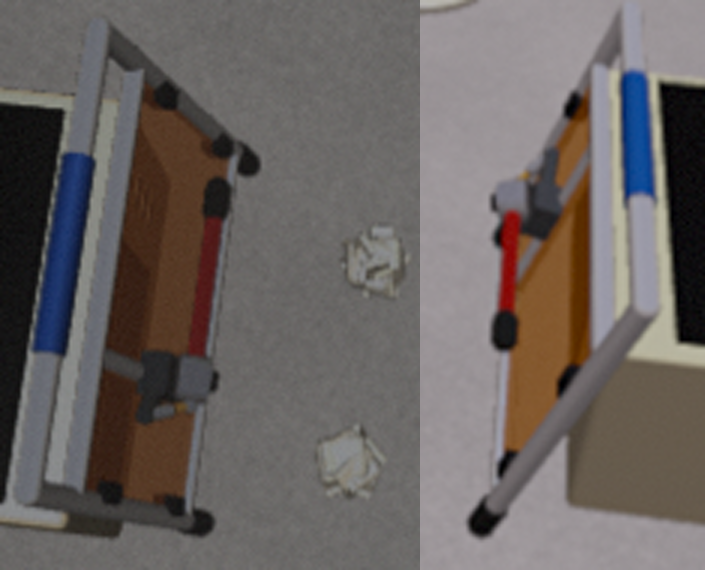

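The crop shows the red leg level from the hub (top (181,206)) to its black foot (top (192,145)), with the shield feet at top (203,134) and (187,254). Next I check the model of the shield against both views and plan the first move.

```bash
cat >> h.py <<'E'
from scipy.spatial.transform import Rotation as Ro
np.set_printoptions(precision=4,suppress=True)
X=np.array([.9966,-.082,0]);X/=np.linalg.norm(X);O=np.array([.592,.0755,0])
B=np.c_[X,np.cross([0,0,1],X),[0,0,1]]
def SH(p,lean=.26): return O+B@Ro.from_rotvec([-lean,0,0]).apply(p)
def down(yaw):
    a=np.radians(yaw);x=np.array([np.cos(a),np.sin(a),0]);return np.c_[x,np.cross([0,0,-1],x),[0,0,-1]]
def rows(p0,R0,p1,R1,n):
    w=Ro.from_matrix(R0.T@R1).as_rotvec()/n
    for i in range(n):
        R=R0@Ro.from_rotvec(w*i).as_matrix();print(w,R.T@((p1-p0)/n))
    return p1,R1
E
python3 - <<'E'
from h import *
for n,p in(("grip",[0,0,.262]),("foot",[.08,-.035,.1355]),("hub",[-.05,-.035,.1355]),("f1",[.14,0,.008]),("f2",[-.14,0,.008])):
    q=SH(np.array(p));print(n,q,proj("top",q),proj("scene",q))
print(tri(ray("top",(140.5,163.6)),ray("scene",(347.9,172.1))))
print(tri(ray("top",(191.7,146)),ray("scene",(306.5,234))))
s=r.sense();p,R=np.array(s["tcp_pos"]),np.array(s["ee_rot"])
rows(p,R,np.array([.34,.17,.22]),down(-90),10)
E
```

```text
grip [0.5975 0.1426 0.2532] [140.4056 164.3351] [347.6719 173.8301]
foot [0.6718 0.0699 0.1399] [191.5522 142.8812] [305.9012 237.3807]
hub [0.5423 0.0806 0.1399] [183.2483 205.8142] [308.7592 193.8716]
f1 [0.7317 0.0661 0.0077] [201.3945 134.4914] [298.6112 296.3764]
f2 [0.4526 0.089  0.0077] [186.1151 253.9316] [305.3556 205.8109]
(array([0.5978, 0.1418, 0.2578]), np.float64(0.0008027199567264987))
(array([0.6647, 0.0701, 0.1421]), np.float64(0.0021118946915006493))
[ 0.0002 -0.0001  0.1117] [0.0231 0.0323 0.0021]
[ 0.0002 -0.0001  0.1117] [0.0266 0.0295 0.0021]
[ 0.0002 -0.0001  0.1117] [0.0297 0.0263 0.0021]
[ 0.0002 -0.0001  0.1117] [0.0324 0.0229 0.0021]
[ 0.0002 -0.0001  0.1117] [0.0348 0.0191 0.0021]
[ 0.0002 -0.0001  0.1117] [0.0367 0.0151 0.0021]
[ 0.0002 -0.0001  0.1117] [0.0382 0.0109 0.0021]
[ 0.0002 -0.0001  0.1117] [0.0391 0.0066 0.0021]
[ 0.0002 -0.0001  0.1117] [0.0396 0.0022 0.0021]
[ 0.0002 -0.0001  0.1117] [ 0.0396 -0.0022  0.0021]
```

drive_tool(
  steps=[0,0,0.112,0.023,0.032,0.002,1,0,0,0.112,0.027,0.0295,0.002,1,0,0,0.112,0.03,0.026,0.002,1,0,0,0.112,0.0325,0.023,0.002,1,0,0,0.112,0.035,0.019,0.002,1,0,0,0.112,0.037,0.015,0.002,1,0,0,0.112,0.038,0.011,0.002,1,0,0,0.112,0.039,0.0065,0.002,1,0,0,0.112,0.0395,0.002,0.002,1,0,0,0.112,0.0395,-0.002,0.002,1],
)

```text
time_s: 0.93
tcp_pos: [0.3404, 0.1685, 0.2214]
ee_rot: [[-0.008, -1.0, -0.0], [-1.0, 0.008, 0.0], [-0.0, 0.0, -1.0]]
wrist_force: [1.0, 0.2, -0.4]
gripper_width: 0.998
gripper_force: 0.0
```

drive_tool(
  steps=[0,0,0,0.038,0,0,1,0,0,0,0.038,0,0,1,0,0,0,0.038,0,0,1,0,0,0,0.038,0,0,1,0,0,0,0.038,0,0.005,1,0,0,0,0,-0.0395,0.01,1,0,0,0,0,-0.0395,0.01,1,0,0,0,0,-0.0395,0.02,1,0,0,0,0,-0.0395,0.02,1,0,0,0,0,0,0.035,1],
)

```text
time_s: 1.77
tcp_pos: [0.5029, -0.0194, 0.1253]
ee_rot: [[-0.002, -1.0, 0.012], [-1.0, 0.002, 0.001], [-0.001, -0.012, -1.0]]
wrist_force: [1.6, -0.1, 0.2]
gripper_width: 0.999
gripper_force: 0.0
```

drive_tool(
  steps=[0,0,0,0,0,0.04,1,0,0,0,0,0,0.035,1,0,0,0,0,0,0.021,1,0,0,0,0,0,0,1,0,0,0,0,0,0,0,0,0,0,0,0,0,0,0,0,0,0,0,0,0,0,0,0,0,0,0,0,0,0,0,0,0,0,0],
)

```text
time_s: 2.52
tcp_pos: [0.4945, -0.0196, 0.0294]
ee_rot: [[-0.003, -1.0, 0.003], [-1.0, 0.003, 0.001], [-0.001, -0.003, -1.0]]
wrist_force: [0.1, -0.7, -0.5]
gripper_width: 0.708
gripper_force: 0.0
```

drive_tool(
  steps=[0,0,0,0,0,0.004,0,0,0,0,0,0,0,0,0,0,0,0,0,0,0,0,0,0,0,0,0,0,0,0,0,0,0,0,0,0,0,0,0,0,0,0],
)

```text
time_s: 3.02
tcp_pos: [0.4942, -0.0197, 0.0243]
ee_rot: [[-0.003, -1.0, 0.001], [-1.0, 0.003, 0.0], [-0.0, -0.001, -1.0]]
wrist_force: [-0.4, 1.2, 4.9]
gripper_width: 0.572
gripper_force: 29.8
```

drive_tool(
  steps=[0,0,0,0,0,-0.041,0,0,0,0,0,0,-0.041,0,0,0,0,0,0,-0.041,0,0,0,0,0.02,0,-0.035,0,0,0,0,0.038,0.004,-0.01,0,0,0,0,0.038,0.004,0,0,0,0,0,0.038,0.004,0,0,0,0,0,0.038,0.004,0,0,0,0,0,0.038,0.004,0,0,0,0,0,0.038,0.004,0,0],
)

```text
time_s: 3.85
tcp_pos: [0.4676, -0.2693, 0.1912]
ee_rot: [[-0.003, -1.0, -0.002], [-1.0, 0.003, 0.001], [-0.001, 0.002, -1.0]]
wrist_force: [1.2, -0.4, 0.0]
gripper_width: 0.566
gripper_force: 29.8
```

drive_tool(
  steps=[0,0,0,0.035,0.004,0,0,0,0,0,0,0,0.025,0,0,0,0,0,0,0,0,0,0,0,0,0,0.01,1,0,0,0,0,0,0,1,0,0,0,0,0,0,1],
)

```text
time_s: 4.35
tcp_pos: [0.4649, -0.3019, 0.1568]
ee_rot: [[-0.001, -1.0, -0.001], [-1.0, 0.001, 0.0], [-0.0, 0.001, -1.0]]
wrist_force: [0.6, -0.6, -0.2]
gripper_width: 0.717
gripper_force: 0.0
```

drive_tool(
  steps=[0,0,0,0,0,-0.025,1,0,0,0,0,0,-0.025,1,0,0,0,-0.033,-0.0235,0,1,0,0,0,-0.033,-0.0235,0,1,0,0,0,-0.033,-0.0235,0,1,0,0,0,-0.033,-0.0235,0,1,0,0,0,-0.033,-0.0235,0,1,0,0,0,-0.033,-0.0235,0,1,0,0,0,-0.033,-0.0235,0,1,0,0,0,-0.033,-0.0235,0.01,1],
)

```text
time_s: 5.18
tcp_pos: [0.6559, -0.0362, 0.2006]
ee_rot: [[-0.0, -1.0, 0.007], [-1.0, 0.0, 0.0], [-0.0, -0.007, -1.0]]
wrist_force: [1.0, -0.8, 0.3]
gripper_width: 0.997
gripper_force: 0.0
```

drive_tool(
  steps=[0,0,0,0,0,0.03,1,0,0,0,0,0,0.03,1,0,0,0,0,0,0,1],
)

```text
time_s: 5.43
tcp_pos: [0.6499, -0.0372, 0.1311]
ee_rot: [[-0.001, -1.0, -0.012], [-1.0, 0.001, 0.0], [-0.0, 0.012, -1.0]]
wrist_force: [-1.4, -0.4, -1.5]
gripper_width: 0.997
gripper_force: 0.0
```

```bash
python3 - <<'E'
from h import *
s=r.sense();p=r.camera_params("wrist");I=r.capture("wrist");T=r.capture("top")
print(s["time_s"],s["tcp_pos"])
cv2.imwrite("pics/w1.png",np.hstack([cv2.resize(I,(400,300)),cv2.resize(T,(400,300))]))
H=cv2.cvtColor(I,cv2.COLOR_BGR2HSV)
for c,a,b in blob((H[...,1]<60)&(H[...,2]>170),200):print(c,a,b,plane("wrist",c,.023,p))
E
```

```text
5.4333 [ 0.6499 -0.0372  0.1311]
```

View pics/w1.png

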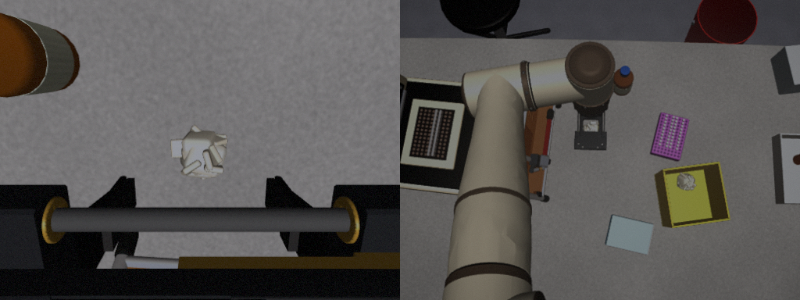

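Wad 2 lies in the bin, and wad 1 is centred between the fingers (wrist view half-scale (200,153)). Descending now.

drive_tool(
  steps=[0,0,0,0,-0.001,0.04,1,0,0,0,0,0,0.04,1,0,0,0,0,0,0.027,1,0,0,0,0,0,0,0,0,0,0,0,0,0,0,0,0,0,0,0,0,0,0,0,0,0,0,0,0,0,0,0,0,0,0,0,0,0,0,0,0,0,0,0,0,0,0,0,0,0],
)

```text
time_s: 6.37
tcp_pos: [0.6553, -0.0394, 0.0314]
ee_rot: [[-0.003, -1.0, 0.003], [-1.0, 0.003, 0.0], [-0.0, -0.003, -1.0]]
wrist_force: [0.7, -0.8, 6.4]
gripper_width: 0.554
gripper_force: 25.8
```

drive_tool(
  steps=[0,0,0,0,0,0,0,0,0,0,0,0,0,0],
)

```text
time_s: 6.53
tcp_pos: [0.6555, -0.0394, 0.0315]
ee_rot: [[-0.002, -1.0, 0.002], [-1.0, 0.002, -0.0], [0.0, -0.002, -1.0]]
wrist_force: [-1.8, 0.4, 5.8]
gripper_width: 0.551
gripper_force: 29.1
```

drive_tool(
  steps=[0,0,0,0,0,-0.041,0,0,0,0,0,0,-0.041,0,0,0,0,0,0,-0.041,0,0,0,0,0.015,0.01,-0.035,0,0,0,0,0.034,0.0225,-0.005,0,0,0,0,0.034,0.0225,0,0,0,0,0,0.034,0.0225,0,0,0,0,0,0.034,0.0225,0,0,0,0,0,0.034,0.0225,0,0,0,0,0,0.034,0.0225,0,0],
)

```text
time_s: 7.37
tcp_pos: [0.5073, -0.2592, 0.1929]
ee_rot: [[-0.003, -1.0, -0.0], [-1.0, 0.003, 0.0], [-0.0, 0.0, -1.0]]
wrist_force: [0.2, -0.8, 0.5]
gripper_width: 0.546
gripper_force: 29.2
```

drive_tool(
  steps=[0,0,0,0.034,0.0225,0,0,0,0,0,0.032,0.0225,0,0,0,0,0,0,0,0.025,0,0,0,0,0,0,0.01,0,0,0,0,0,0,0,0,0,0,0,0,0,0,1,0,0,0,0,0,0,1,0,0,0,0,0,0,1,0,0,0,0,0,0,1],
)

```text
time_s: 8.12
tcp_pos: [0.4647, -0.3233, 0.1588]
ee_rot: [[-0.001, -1.0, 0.002], [-1.0, 0.001, -0.001], [0.001, -0.002, -1.0]]
wrist_force: [-0.2, 0.5, -0.1]
gripper_width: 0.769
gripper_force: 0.0
```

```bash
cat >> h.py <<'E'
HUB=np.array([-.05,-.035,.1355]);D=np.array([0,-.5,-.866]);N=np.array([0,.866,-.5])
def legp(x,d,back): return SH(HUB+np.array([x,0,0])+d*D-back*N)
L=Ro.from_rotvec([-.26,0,0]).as_matrix()
RL=B@L@np.c_[D,[-1,0,0],N]
E
python3 - <<'E'
from h import *
s=r.sense();p,R=np.array(s["tcp_pos"]),np.array(s["ee_rot"])
T=r.capture("top");cv2.imwrite("pics/bin.png",T[180:320,300:460])
p1=p+[0,0,.05];t=legp(.095,-.022,.08);print(t,RL)
rows(p1,R,t,RL,11)
E
```

```text
[0.6336 0.0318 0.212 ] [[-0.0579 -0.9966  0.0581]
 [-0.7034  0.082   0.706 ]
 [-0.7084  0.     -0.7058]]
[ 0.0028 -0.0716  0.007 ] [-0.0323 -0.0153 -0.0003]
[ 0.0028 -0.0716  0.007 ] [-0.0324 -0.0151  0.0021]
[ 0.0028 -0.0716  0.007 ] [-0.0322 -0.0148  0.0044]
[ 0.0028 -0.0716  0.007 ] [-0.0319 -0.0146  0.0068]
[ 0.0028 -0.0716  0.007 ] [-0.0315 -0.0144  0.0091]
[ 0.0028 -0.0716  0.007 ] [-0.0308 -0.0141  0.0113]
[ 0.0028 -0.0716  0.007 ] [-0.03   -0.0139  0.0136]
[ 0.0028 -0.0716  0.007 ] [-0.0291 -0.0136  0.0157]
[ 0.0028 -0.0716  0.007 ] [-0.028  -0.0134  0.0178]
[ 0.0028 -0.0716  0.007 ] [-0.0267 -0.0131  0.0198]
[ 0.0028 -0.0716  0.007 ] [-0.0253 -0.0129  0.0217]
```

View pics/bin.png

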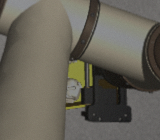

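The arm hides the bin here, so I'll check it after the move.

drive_tool(
  steps=[0,0,0,0,0,-0.025,1,0,0,0,0,0,-0.025,1,0.003,-0.0716,0.007,-0.0323,-0.0153,0,0,0.003,-0.0716,0.007,-0.0323,-0.015,0.002,0,0.003,-0.0716,0.007,-0.0322,-0.0148,0.0044,0,0.003,-0.0716,0.007,-0.032,-0.0146,0.007,0,0.003,-0.0716,0.007,-0.0315,-0.0144,0.009,0,0.003,-0.0716,0.007,-0.031,-0.0141,0.0113,0,0.003,-0.0716,0.007,-0.03,-0.014,0.0136,0,0.003,-0.0716,0.007,-0.029,-0.0136,0.0157,0],
)

```text
time_s: 9.0
tcp_pos: [0.588, -0.0638, 0.211]
ee_rot: [[-0.047, -0.998, 0.041], [-0.837, 0.062, 0.543], [-0.545, -0.009, -0.838]]
wrist_force: [-0.4, -0.8, -0.7]
gripper_width: 0.479
gripper_force: 0.0
```

drive_tool(
  steps=[0.003,-0.0716,0.007,-0.028,-0.0134,0.0178,0,0.003,-0.0716,0.007,-0.0267,-0.013,0.02,0,0.003,-0.0716,0.007,-0.0253,-0.013,0.0217,0,0,0,0,0,0,0,0,0,0,0,0,0,0,0,0,0,0,0,0,0,0,0,0,0,0,0,0,0,0,0,0,0,0,0,0],
)

```text
time_s: 9.67
tcp_pos: [0.6331, 0.0306, 0.2115]
ee_rot: [[-0.059, -0.996, 0.062], [-0.703, 0.085, 0.706], [-0.709, -0.002, -0.706]]
wrist_force: [-0.2, -0.3, 0.3]
gripper_width: 0.011
gripper_force: 0.0
```

```bash
python3 - <<'E'
from h import *
s=r.sense();p,R=np.array(s["tcp_pos"]),np.array(s["ee_rot"])
T=r.capture("top");W=r.capture("wrist");S=r.capture("scene")
cv2.imwrite("pics/c2.png",np.hstack([cv2.resize(S[120:330,120:400],(560,420),interpolation=2),np.vstack([cv2.resize(T[180:320,310:440],(230,248)),cv2.resize(W,(230,172))])]))
print(s["time_s"],s["gripper_width"],p,R)
t=legp(.095,-.022,.009);print("err in tool axes to insert",R.T@(t-p),"turn",Ro.from_matrix(R.T@RL).as_rotvec())
E
```

```text
9.6667 0.0108164208976473 [0.6331 0.0306 0.2115] [[-0.0585 -0.9964  0.0616]
 [-0.7033  0.0849  0.7058]
 [-0.7085 -0.002  -0.7057]]
err in tool axes to insert [-0.0013 -0.0001  0.0715] turn [-0.0035  0.0002 -0.0007]
```

View pics/c2.png

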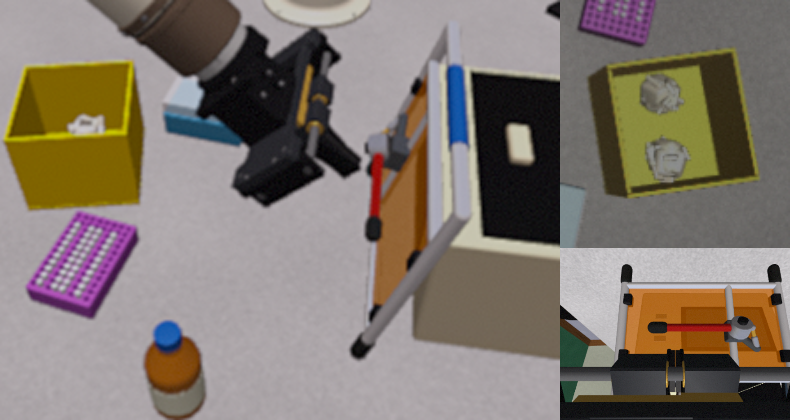

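Both wads are in the bin, the leg is still folded, and the closed fingers point just above it, nearer the foot. Next I slide them in behind the leg.

drive_tool(
  steps=[0,0,0,-0.001,0,0.025,0,0,0,0,0,0,0.025,0,0,0,0,0,0,0.015,0,0,0,0,0,0,0.0065,0,0,0,0,0,0,0,0],
)

```text
time_s: 10.23
tcp_pos: [0.637, 0.0832, 0.1598]
ee_rot: [[-0.06, -0.997, 0.058], [-0.703, 0.083, 0.706], [-0.709, 0.002, -0.705]]
wrist_force: [-0.2, -0.1, 0.6]
gripper_width: 0.009
gripper_force: 0.0
```

drive_tool(
  steps=[0,0,0,0.006,0,0,0,0,0,0,0.011,0,0,0,0,0,0,0.011,0,0,0,0,0,0,0.011,0,0,0,0,0,0,0.0095,0.001,0,0,0,0,0,0.009,0.004,0,0,0,0,0,0.009,0.004,0,0,0,0,0,0.008,0.004,0,0],
)

```text
time_s: 10.9
tcp_pos: [0.6196, 0.0301, 0.1071]
ee_rot: [[-0.06, -0.996, 0.06], [-0.703, 0.085, 0.706], [-0.709, 0.0, -0.705]]
wrist_force: [0.8, 1.2, 1.5]
gripper_width: 0.006
gripper_force: 0.5
```

drive_tool(
  steps=[0,0,0,0.0075,0.006,0,0,0,0,0,0.0075,0.006,0,0,0,0,0,0.007,0.007,0,0,0,0,0,0.006,0.007,0,0,0,0,0,0.003,0.005,0,0,0,0,0,0,0,0,0,0,0,0,0,0,0,0],
)

```text
time_s: 11.48
tcp_pos: [0.5875, 0.0119, 0.0863]
ee_rot: [[-0.059, -0.996, 0.061], [-0.703, 0.085, 0.706], [-0.709, -0.001, -0.705]]
wrist_force: [0.5, -1.4, -0.7]
gripper_width: 0.008
gripper_force: 0.0
```

```bash
python3 - <<'E'
from h import *
s=r.sense();p,R=np.array(s["tcp_pos"]),np.array(s["ee_rot"])
T=r.capture("top");W=r.capture("wrist");S=r.capture("scene")
cv2.imwrite("pics/c3.png",np.hstack([cv2.resize(S[130:330,240:400],(400,500),interpolation=2),cv2.resize(W,(390,500))]))
E
```

```text
(no output)
```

View pics/c3.png

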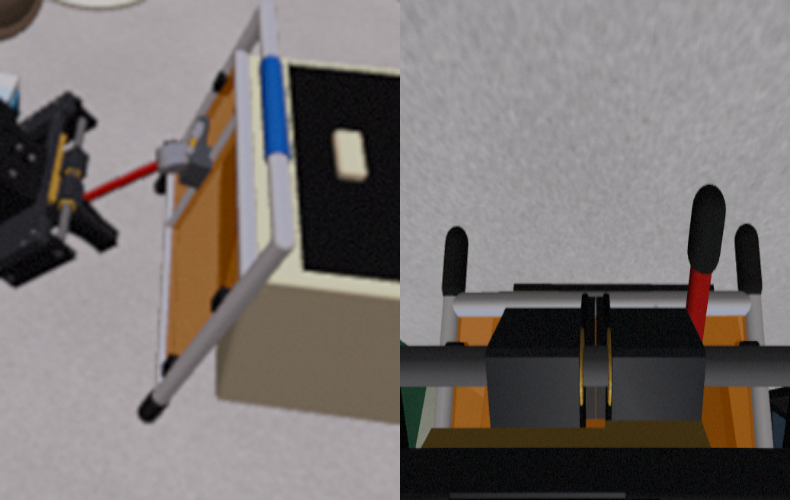

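The stand is fully down: the leg points out and down, at wrist (705,230) in the composite. Retract and go up.

drive_tool(
  steps=[0,0,0,0,0,-0.03,0,0,0,0,0,0,-0.04,0,0,0,0,0,0,-0.03,0,0,0,0,-0.028,0,-0.028,0,0,0,0,-0.028,0,-0.028,0,0,0,0,-0.028,0,-0.028,0,0,0,0,-0.028,0,-0.028,0.3,0,0,0,-0.028,0,-0.028,0.6,0,0,0,0,0,0,0.7],
)

```text
time_s: 12.38
tcp_pos: [0.5832, -0.06, 0.3649]
ee_rot: [[-0.045, -0.996, 0.073], [-0.707, 0.084, 0.702], [-0.705, -0.02, -0.709]]
wrist_force: [-0.9, -0.6, 1.0]
gripper_width: 0.15
gripper_force: 0.0
```

```bash
cat >> h.py <<'E'
def RG(lean): return B@Ro.from_rotvec([-lean,0,0]).as_matrix()@np.diag([1.,-1,-1])
E
python3 - <<'E'
from h import *
s=r.sense();p,R=np.array(s["tcp_pos"]),np.array(s["ee_rot"]);print(s["joints"],p)
t=SH(np.array([0,0,.262+.09]));print(t,RG(.26))
rows(p,R,t,RG(.26),17)
E
```

```text
[-14.3688  19.7688  18.1755 -44.4634 -94.8005   8.7249] [ 0.5832 -0.06    0.3649]
[0.5994 0.1657 0.3402] [[ 0.9966 -0.0792 -0.0211]
 [-0.082  -0.9631 -0.2562]
 [ 0.      0.2571 -0.9664]]
[-0.0487  0.0468 -0.0829] [-0.0084  0.0002  0.0104]
[-0.0487  0.0468 -0.0829] [-0.0089 -0.001   0.01  ]
[-0.0487  0.0468 -0.0829] [-0.0092 -0.0022  0.0095]
[-0.0487  0.0468 -0.0829] [-0.0094 -0.0035  0.0089]
[-0.0487  0.0468 -0.0829] [-0.0094 -0.0047  0.0083]
[-0.0487  0.0468 -0.0829] [-0.0094 -0.0058  0.0076]
[-0.0487  0.0468 -0.0829] [-0.0092 -0.007   0.0068]
[-0.0487  0.0468 -0.0829] [-0.0089 -0.008   0.006 ]
[-0.0487  0.0468 -0.0829] [-0.0084 -0.009   0.0052]
[-0.0487  0.0468 -0.0829] [-0.0079 -0.0099  0.0044]
[-0.0487  0.0468 -0.0829] [-0.0072 -0.0107  0.0035]
[-0.0487  0.0468 -0.0829] [-0.0064 -0.0115  0.0027]
[-0.0487  0.0468 -0.0829] [-0.0055 -0.0121  0.0018]
[-0.0487  0.0468 -0.0829] [-0.0046 -0.0125  0.001 ]
[-0.0487  0.0468 -0.0829] [-0.0036 -0.0129  0.0002]
[-0.0487  0.0468 -0.0829] [-0.0025 -0.0131 -0.0006]
[-0.0487  0.0468 -0.0829] [-0.0013 -0.0133 -0.0013]
```

drive_tool(
  steps=[-0.0487,0.0468,-0.0829,-0.0084,0,0.0104,0.7,-0.0487,0.0468,-0.0829,-0.009,-0.001,0.01,0.7,-0.0487,0.0468,-0.0829,-0.0092,-0.002,0.0095,0.7,-0.0487,0.0468,-0.0829,-0.0094,-0.0035,0.009,0.7,-0.0487,0.0468,-0.0829,-0.0094,-0.0047,0.0083,0.7,-0.0487,0.0468,-0.0829,-0.0094,-0.0058,0.0076,0.7,-0.0487,0.0468,-0.0829,-0.0092,-0.007,0.007,0.7,-0.0487,0.0468,-0.0829,-0.009,-0.008,0.006,0.7,-0.0487,0.0468,-0.0829,-0.0084,-0.009,0.005,0.7,-0.0487,0.0468,-0.0829,-0.008,-0.01,0.0044,0.7],
)

```text
time_s: 13.22
tcp_pos: [0.5909, 0.0752, 0.3412]
ee_rot: [[0.737, -0.643, -0.207], [-0.618, -0.766, 0.177], [-0.273, -0.003, -0.962]]
wrist_force: [0.1, 0.1, 0.1]
gripper_width: 0.698
gripper_force: 0.0
```

drive_tool(
  steps=[-0.0487,0.0468,-0.0829,-0.0072,-0.0107,0.0035,0.7,-0.0487,0.0468,-0.0829,-0.0064,-0.0115,0.0027,0.7,-0.0487,0.0468,-0.0829,-0.0055,-0.012,0.0018,0.7,-0.0487,0.0468,-0.0829,-0.0046,-0.0125,0.001,0.7,-0.0487,0.0468,-0.0829,-0.0036,-0.013,0,0.7,-0.0487,0.0468,-0.0829,-0.0025,-0.013,-0.0006,0.7,-0.0487,0.0468,-0.0829,-0.0013,-0.0133,-0.0013,0.7,0,0,0,0,0,0,0.7,0,0,0,0,0,0,0.7,0,0,0,0,0,0,0.7],
)

```text
time_s: 14.05
tcp_pos: [0.597, 0.1673, 0.3318]
ee_rot: [[0.996, -0.076, -0.04], [-0.084, -0.965, -0.249], [-0.019, 0.251, -0.968]]
wrist_force: [-0.4, 0.2, 0.6]
gripper_width: 0.703
gripper_force: 0.0
```

```bash
python3 - <<'E'
from h import *
s=r.sense();p,R=np.array(s["tcp_pos"]),np.array(s["ee_rot"]);c=r.camera_params("wrist")
W=r.capture("wrist");S=r.capture("scene")
print(s["time_s"],s["gripper_width"],s["joints"],p)
H=cv2.cvtColor(W,cv2.COLOR_BGR2HSV);b=(abs(H[...,0].astype(int)-112)<12)&(H[...,1]>150)&(H[...,2]>50)
for q,a,bb in blob(b,300):
    P=plane("wrist",q,.2555,c);print(q,a,bb,P)
print("exp",SH(np.array([0,0,.262])),proj("wrist",SH(np.array([0,0,.262])),c))
t=SH(np.array([0,0,.262]));print("go",R.T@(t-p),Ro.from_matrix(R.T@RG(.26)).as_rotvec())
cv2.imwrite("pics/c4.png",np.hstack([cv2.resize(S[130:330,240:400],(400,500),interpolation=2),cv2.resize(W,(390,300)).repeat(1,0) if 0 else cv2.copyMakeBorder(cv2.resize(W,(390,292)),0,208,0,0,0)]))
E
```

```text
14.05 0.7033477603966256 [ 35.3406  22.6828   8.9893  10.3849 -86.6899  48.4466] [0.597  0.1673 0.3318]
(np.float64(259.3), np.float64(191.6)) 4038 (np.int32(245), np.int32(120), np.int32(29), np.int32(146)) [0.6043 0.1436 0.2555]
exp [0.5975 0.1426 0.2532] [260.4825 199.7254]
go [0.0041 0.004  0.0821] [-0.006   0.0192  0.0032]
```

View pics/c4.png

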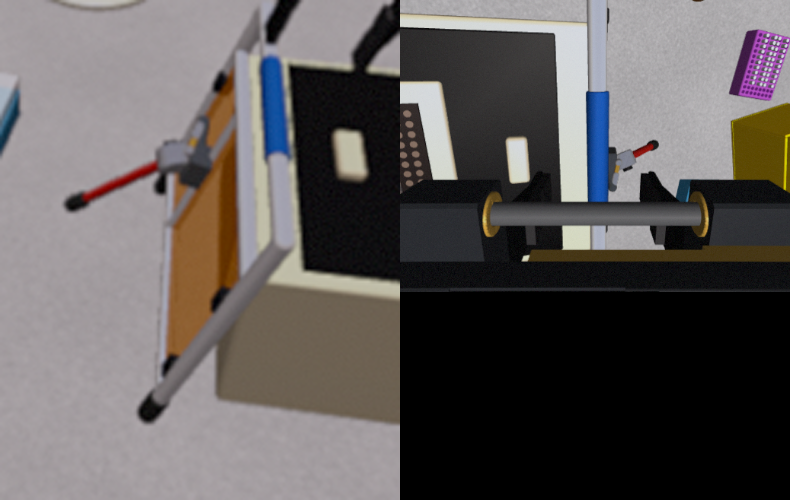

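The stand is down and the blue rail runs between the open fingers (wrist half-scale (598,145)). Go down and grip.

drive_tool(
  steps=[-0.006,0.019,0.003,0.004,0.004,0.03,0.7,0,0,0,0,0,0.025,0.7,0,0,0,0,0,0.015,0.7,0,0,0,0,0,0.01,0.7,0,0,0,0,0,0,0.7,0,0,0,0,0,0,0.7],
)

```text
time_s: 14.65
tcp_pos: [0.5991, 0.1419, 0.2558]
ee_rot: [[0.997, -0.08, -0.021], [-0.083, -0.963, -0.257], [0.001, 0.258, -0.966]]
wrist_force: [1.0, 0.1, 0.3]
gripper_width: 0.7
gripper_force: 0.0
```

```bash
python3 - <<'E'
from h import *
s=r.sense();p,R=np.array(s["tcp_pos"]),np.array(s["ee_rot"])
t=SH(np.array([0,0,.262]));print("go",R.T@(t-p),Ro.from_matrix(R.T@RG(.26)).as_rotvec(),s["wrist_force"])
E
```

```text
go [-0.0017 -0.0012  0.0024] [ 0.0007 -0.0005 -0.0008] [0.9692 0.0773 0.2654]
```

Well placed. Now close.

drive_tool(
  steps=[0,0,0,0,0,0,0,0,0,0,0,0,0,0,0,0,0,0,0,0,0,0,0,0,0,0,0,0,0,0,0,0,0,0,0,0,0,0,0,0,0,0,0,0,0,0,0,0,0,0,0,0,0,0,0,0,0,0,0,0,0,0,0],
)

```text
time_s: 15.4
tcp_pos: [0.5986, 0.1428, 0.2553]
ee_rot: [[0.997, -0.078, -0.021], [-0.081, -0.963, -0.257], [0.0, 0.257, -0.966]]
wrist_force: [0.1, 0.9, -0.2]
gripper_width: 0.216
gripper_force: 30.0
```

```bash
python3 - <<'E'
from h import *
s=r.sense();p,R=np.array(s["tcp_pos"]),np.array(s["ee_rot"])
u=R.T@B[:,0];print(p,s["gripper_width"],s["gripper_force"],s["wrist_force"])
n=20
# rotate about the feet line (through O along B x) by +.26 total, exact arc
for i in range(0,n+1,5):
    Q=Ro.from_rotvec(B[:,0]*.26*i/n); print(i,O+Q.apply(p-O))
Q=Ro.from_rotvec(B[:,0]*.26/n).as_matrix()
d=Q@(p-O)-(p-O); print("row turn",u*.26/n,"shift",R.T@d)
E
```

```text
[0.5986 0.1428 0.2553] 0.21597563033960668 30.000329911708832 [ 0.068   0.9309 -0.2101]
0 [0.5986 0.1428 0.2553]
5 [0.5972 0.1262 0.2591]
10 [0.5958 0.1093 0.2619]
15 [0.5944 0.0923 0.2635]
20 [0.593  0.0752 0.2641]
row turn [0.013 0.    0.   ] shift [-0.      0.0034  0.    ]
```

drive_tool(
  steps=[0.006,0,0,0,0.0016,0,0,0.013,0,0,0,0.0034,0,0,0.013,0,0,0,0.0034,0,0,0.013,0,0,0,0.0034,0,0,0.013,0,0,0,0.0034,0,0,0.013,0,0,0,0.0034,0,0,0.013,0,0,0,0.0034,0,0,0.013,0,0,0,0.0034,0,0,0.013,0,0,0,0.0034,0,0,0.013,0,0,0,0.0034,0,0],
)

```text
time_s: 16.23
tcp_pos: [0.5961, 0.1106, 0.2619]
ee_rot: [[0.997, -0.081, -0.011], [-0.082, -0.987, -0.136], [0.0, 0.136, -0.991]]
wrist_force: [0.8, 0.8, -0.3]
gripper_width: 0.219
gripper_force: 30.0
```

```bash
python3 - <<'E'
from h import *
s=r.sense();p,R=np.array(s["tcp_pos"]),np.array(s["ee_rot"])
print(p,R,s["wrist_force"],np.linalg.norm((p-O)[1:]))
E
```

```text
[0.5961 0.1106 0.2619] [[ 0.9967 -0.0809 -0.0109]
 [-0.0816 -0.9874 -0.1358]
 [ 0.0002  0.1362 -0.9907]] [ 0.8017  0.7713 -0.2934] 0.2642755828206033
```

drive_tool(
  steps=[0.013,0,0,0,0.0034,0,0,0.013,0,0,0,0.0034,0,0,0.013,0,0,0,0.0034,0,0,0.013,0,0,0,0.0034,0,0,0.013,0,0,0,0.0034,0,0,0.013,0,0,0,0.0034,0,0,0.013,0,0,0,0.0034,0,0,0.013,0,0,0,0.0034,0,0,0.013,0,0,0,0.0034,0,0,0.013,0,0,0,0.0034,0,0],
)

```text
time_s: 17.07
tcp_pos: [0.5934, 0.077, 0.2647]
ee_rot: [[0.997, -0.082, 0.0], [-0.082, -0.997, -0.007], [0.001, 0.006, -1.0]]
wrist_force: [2.9, 0.1, 0.1]
gripper_width: 0.222
gripper_force: 30.0
```

drive_tool(
  steps=[0.007,0,0,0,0.0018,0.0005,0,0,0,0,0,0,0,0,0,0,0,0,0,0,0,0,0,0,0,0,0,0,0,0,0,0,0,0,0],
)

```text
time_s: 17.48
tcp_pos: [0.5934, 0.0758, 0.2646]
ee_rot: [[0.997, -0.081, 0.001], [-0.081, -0.997, -0.001], [0.001, 0.001, -1.0]]
wrist_force: [3.5, 0.7, 3.7]
gripper_width: 0.214
gripper_force: 30.0
```

```bash
python3 - <<'E'
from h import *
s=r.sense();p,R=np.array(s["tcp_pos"]),np.array(s["ee_rot"])
print(p,R,s["wrist_force"],s["moment"])
for n,q in(("f1",[.14,0,.008]),("f2",[-.14,0,.008]),("grip",[0,0,.262])):
    q=SH(np.array(q),0);print(n,proj("scene",q),proj("top",q))
S=r.capture("scene");T=r.capture("top")
cv2.imwrite("pics/c5.png",np.hstack([cv2.resize(S[130:330,240:400],(440,550),interpolation=2),cv2.resize(T[60:280,110:250],(350,550))]))
E
```

```text
[0.5934 0.0758 0.2646] [[ 0.9967 -0.0809  0.001 ]
 [-0.0809 -0.9967 -0.001 ]
 [ 0.0011  0.0009 -1.    ]] [3.4887 0.7191 3.7361] [-0.1623 -0.7111  0.0594]
f1 [297.6864 296.181 ] [202.2512 134.5431]
f2 [304.6181 205.6591] [187.0058 254.0258]
grip [313.8572 166.944 ] [177.4637 167.0255]
```

View pics/c5.png

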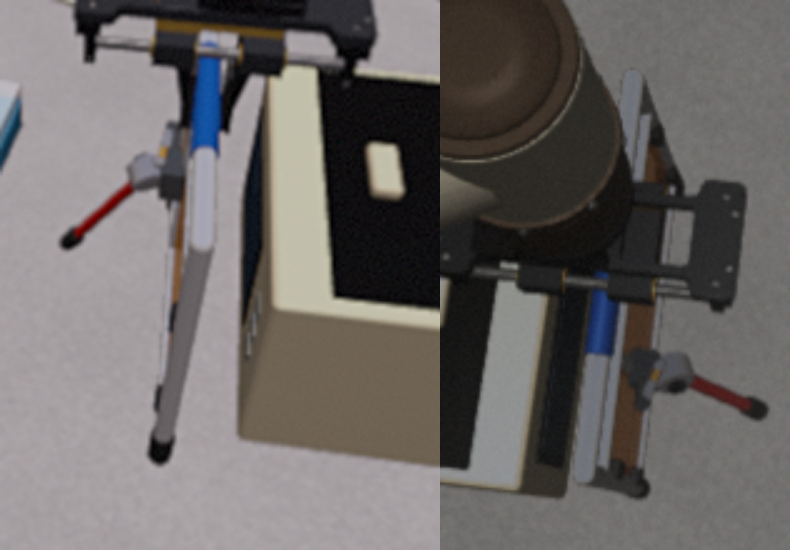

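The shield is upright and clear of the cycler, with its feet where they were (scene (298,294), top (190,255)), the stand down and the rail gripped at 30 N. Handing in.

```bash
python3 -c "
from station import r
print(r.finish_job())"
```

```text
the job is handed in; nothing more can be done
None
```

I handed the job in at about 17.5 s of the 72 s; no verdict came back. By the last pictures and readings, both wads are in the bin, the stand is down, and the shield is held upright by its blue grip with its feet in place.

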